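# Float-mount a sensor bracket on a chamber face plate

### The job

Hang the loose sensor bracket on the free face plate: drop its big hole over the knurled nut, lay it flat and draw it along until the end of its narrow slot is up against the stud, under the nut. Then screw the nut down until it bottoms out on the bracket, back it off a quarter turn so the bracket can move with the heat, and finish holding the nut there in the gripper, because I am going to nip up its grub screw. Do not touch the station that is already mounted, and leave the other things on the bench where they are.

Things in the scene. Friction and masses are not known exactly. Their poses are not given: they have to be found in the camera images.
- head (a point): sensor bracket, at the centre of its head, the part to grip (across y): grey box 26 x 26 x 56 mm tall standing on a flat steel keyhole plate 130 x 62 x 5 mm. Point 33 mm above the plate's underside; x along the plate away from the keyhole, z up; plate from -114 to +16 mm. Big hole 48 mm across, centre at x -50; slot 18 mm wide from it to a round end centred at x -90. 0.32 kg, mass centre x -35
- slot_end (a point): centre of the round end of the bracket's narrow slot, at the plate's underside; axes as for the head. Hung, it lies within about 1 mm of the stud's axis, level with the seat
- seat (a point): the free station: a fixed round aluminium face plate 150 mm across, 24 mm high, with a vertical threaded stud 16 mm thick at its centre, 68 mm tall. Point on the stud's axis in the face plate's top face, where the bracket lies; the bracket may point any way and stays put there by itself
- nut_grip (a point): knurled nut on that stud, already started on the thread: point on its axis at the height to grip, 29 mm above its underside. 46 mm tall: collar 40 mm across and 8 mm high, above it the knurled grip 32 mm across. At the start its underside is 7.2 to 8.5 mm above the face plate, so the bracket's plate slips in below. A scribed line on top shows its angle
- nut (a joint): turn of the nut, rad. 0: bottomed out, a hard stop with its underside on the 5 mm plate; grows as it is unscrewed (anticlockwise from above), to 6.0 at most. Right-hand thread, 6 mm a turn; starts between 2.4 and 3.8; light friction (0.05 N m), stays where it is left
- post_done: the mounted station, not to be touched: the same face plate, stud and nut with a bracket of the same kind already under its nut, all fixed. Origin on the stud's axis at the bench; its bracket points along its x, reaching 106 mm from the axis, and it is 96 mm high
- meter: bystander: grey hand-held meter 150 x 74 x 30 mm, lying on the bench; origin at the centre of its underside
- jar: bystander: clear jar with a steel lid, 60 mm in diameter, 58 mm high; origin at the centre of its underside
- driver: bystander: screwdriver 170 mm long, lying on the bench; origin under it, half-way along
Mind the look-alikes: they are no part of the job. Leave any red look-alike of the part that bears head alone. What is shaped like the part that bears seat but red is not meant.

How it is judged:
By the outcome, as a careful person would: the job done as asked, in the order asked, and still so for the second after the job is handed in, while the arm keeps its last pose, push and grip.
It also fails if it takes over 64 s, if anything falls off the work surface, if the arm or the gripper's body presses on something with over 40 N, if the wrist force passes 120 N, or if a joint passes its speed limit or range.

### The arm

A 6-joint arm with a two-finger parallel gripper is mounted at the origin on the work surface. World frame = base frame: x ahead of the robot, y to its left, z up, the work surface at z = 0. Lengths are in m, angles in degrees, forces in N, time in s.
With the tool pointing down it reaches from about 0.275 to 0.975 m from the base axis. Payload 8.4 kg.
Tool frame: the origin (TCP) lies at the very end of the fingers, on their centre line; the grasp point (between the pads) lies 19 mm behind it; x points along the fingers, z is the direction in which the jaws open and shut, and the axes are right-handed (so a half turn about x gives the same grasp; the last joint's range is limited). The gripper opens to 92 mm and grips with 3 to 60 N. Pads are 20 mm wide; open, the fingers measure 128 mm over their backs; the gripper's body (75 mm by 189 mm) begins 69 mm behind the grasp point.
Start: joints at [71.711, 20.225, 93.587, -0, 66.188, -0.138], TCP at [0.195, 0.594, 0.215] pointing down, gripper open.
Joint ranges: [-150.9, 150.9], [-52.94, 120.26], [3.33, 152.33], [-74.26, 254.26], [0, 154.13], [-172.89, 172.89]. Speed limits (degrees/s): [127.2, 127.2, 159.86, 180, 180, 180].

### API

Orientations are given as [roll, pitch, yaw] about the fixed x, y, z axes, in that order (R = Rz(yaw) Ry(pitch) Rx(roll)).
In Python, from station import robot gives the robot as it stands. The module is installed in compiled form; this text tells all that it offers.
- The arm moves only by the tool carry_out, never from a script. Its argument "rows" is a list that holds one entry, the list of rows, each a list of 6 numbers: the shift along the world's x, y, z in mm, then the turn, a rotation vector about the world's x, y, z in degrees. A call has 1 to 20 rows; each row is the pose to reach, as a shift and turn from the pose commanded when the call began; what a row does not reach only later rows make up. A row lasts 1/8 s, in which the tool goes at most 62.5 mm and 10.7 degrees, less where a joint would pass 70% of its speed; a pose out of reach is approached as far as the arm can. A call with a gripper value outside its range is refused whole. "claw" is the opening, from -1 (shut) to 1 (fully open), set as the call begins (left out, the last holds). The fingers move at their own pace and stop on an object; "newtons" is the grip in N (left out, the last holds). Time passes only in rows, so rows that repeat a pose let the fingers close. It gives the time, the measured TCP pose, the force and the opening at its end, in the units of the state.
- robot.sense(): the state, without advancing time (a new reading comes with each control period).
- robot.capture(name): name is "scene" or "top" or "wrist"; returns the picture (480x640x3 uint8, red, green, blue); there is no depth.
- robot.calibration(name): a dict with "fov_y" (degrees; the focal length in pixels is half the picture's height over the tangent of half this angle, whatever the lens; pixels are square), "cx", "cy" (the principal point, pixels), "position" and "rotation" of the camera in the world; the wrist camera has in their place "hand_eye" (4x4, takes a point from camera to tool coordinates, whose origin is the TCP and whose axes are the tool frame's). Camera axes: x right, y up, looking along -z (the intrinsics and any distortion apply to the point x, -y, -z); pixel columns grow to the right and rows downward; lengths in m; the calibration is good to about 2 mm. The wrist camera is an equidistant fisheye: a pixel r from the principal point sees the ray r / f radians off the axis. A picture is of the moment at which its call begins: read the wrist's pose just before it. calibration takes no time and is no camera call.
- robot.close_job(): hands the job in, once; it reports no verdict.
The state is a dict: "clock": time; "joint_positions": joint angles; "qd": joint speeds; "joint_torque": joint torques, N m; "eef_pos": TCP position; "tcp_rot": TCP orientation; "force": force on the tool from outside, world axes, zero at the start; "wrist_torque": the same for the moment, N m; "gripper_width": finger opening in m.
Only numpy, scipy, OpenCV 4.12 (cv2) and the standard library are available. Lean on these libraries where they do the work, as an engineer would, in place of code of your own. Each camera call takes 0.05 s, during which the arm holds its last target.

## Working session

There is one attempt and no reset: what is moved stays moved. The work goes in short steps, Python scripts to look and compute and a tool call to move; the robot and the scene stay as the last step left them, time stands still between calls to the robot, and variables do not carry over. Pictures are saved under pics/ and viewed, and the job is handed in when it is done.

Besides the shell and the picture viewer there is one more tool, called as name([rows], argument=value, ...), one row to a line, values as JSON. carry_out: Moves the arm, as the interface text tells. Its arguments: {"type":"object","properties":{"rows":{"type":"array","items":{"type":"array","items":{"type":"array","items":{"type":"number"}}}},"claw":{"type":"number"},"newtons":{"type":"number"}},"required":["rows"]}

```bash
mkdir -p pics; ls; python3 - <<'E'
from station import robot
import cv2
s=robot.sense()
for k,v in s.items(): print(k,v)
for n in ["scene","top","wrist"]:
    print(n,robot.calibration(n))
    im=robot.capture(n); cv2.imwrite(f"pics/{n}0.png",im[:,:,::-1])
E
```

```text
pics
clock 0.0
joint_positions [ 7.17112061e+01  2.02616803e+01  9.36304622e+01 -3.00013776e-04
  6.61878798e+01 -1.38682644e-01]
qd [-0.06225895 -0.05917476  0.05431338 -0.04380855 -0.04187753 -0.01479292]
joint_torque [ 1.37347756e-04 -5.93819976e+01 -3.34224451e+01  6.96457014e-02
  2.32136127e-02 -1.26863624e-04]
eef_pos [0.19454519 0.59341099 0.21386214]
tcp_rot [-179.94228143   89.91997717 -108.0922714 ]
force [-0.75437485 -0.01416262 -0.28298272]
wrist_torque [-0.01259642  0.01565797  0.03389081]
gripper_width 0.09215692382438204
scene {'fov_y': 46.17441112217689, 'cx': 321.12093714270435, 'cy': 242.62825677175192, 'position': array([1.44371011, 0.05559854, 0.87615709]), 'rotation': array([48.72063686,  0.19489608, 87.2344317 ])}
top {'fov_y': 45.827844771954815, 'cx': 329.55479320271576, 'cy': 240.71709507184917, 'position': array([0.43414404, 0.11528759, 1.41764839]), 'rotation': array([ 3.95020854e+00, -8.01143979e-02, -9.06677889e+01])}
wrist {'fov_y': 65.70646984690485, 'cx': 315.9497550838738, 'cy': 243.99241540334748, 'hand_eye': array([[-4.19143399e-04,  2.49360805e-01, -9.68410560e-01,
        -1.70334138e-01],
       [-2.40927123e-04,  9.68410592e-01,  2.49360917e-01,
         7.09182847e-02],
       [ 9.99999883e-01,  3.37834353e-04, -3.45825126e-04,
        -5.67250551e-04],
       [ 0.00000000e+00,  0.00000000e+00,  0.00000000e+00,
         1.00000000e+00]])}
```

View pics/scene0.png

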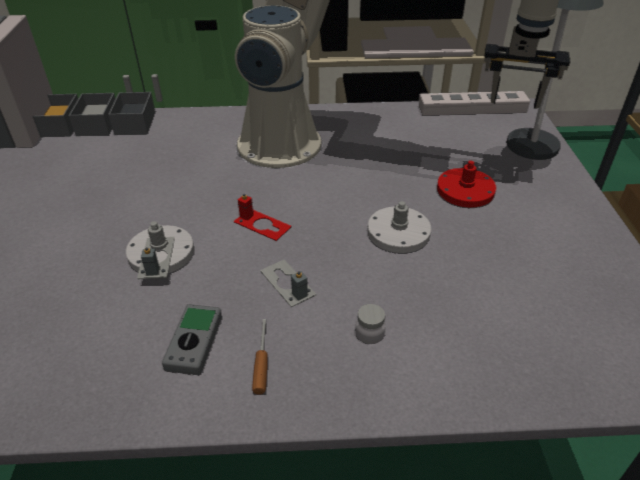

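View pics/top0.png

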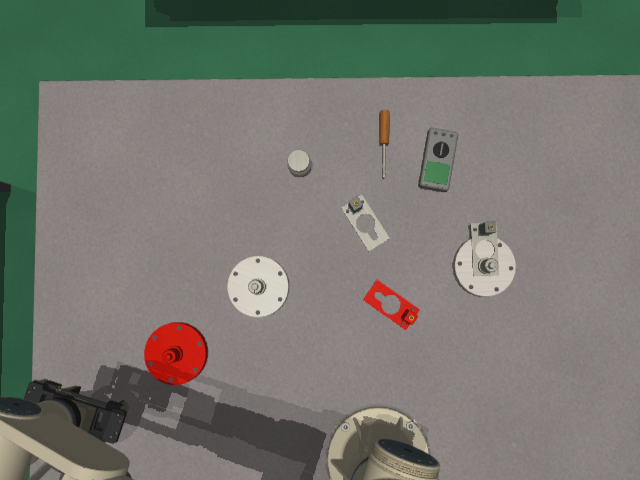

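View pics/wrist0.png

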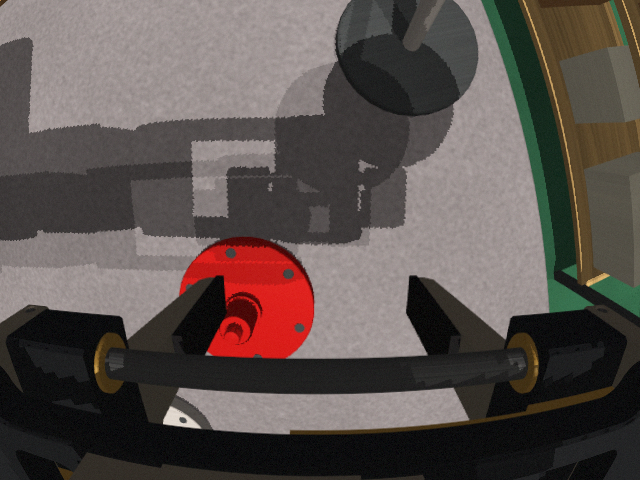

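The top view shows the free station at (258,287), the loose bracket with its head at (356,204) and hole at (366,223), and the mounted station at (485,266). The red look-alikes are at (176,353) and (392,304). I'll measure next.

```bash
cat > h.py <<'E'
import numpy as np, cv2
from scipy.spatial.transform import Rotation as R
from station import robot
def cam(n):
    c=robot.calibration(n); f=240/np.tan(np.radians(c['fov_y']/2))
    r=R.from_euler('xyz',c['rotation'],degrees=True).as_matrix()
    return c,f,np.array(c['position']),r
def ray(n,uv,pose=None):
    c=robot.calibration(n); f=240/np.tan(np.radians(c['fov_y']/2))
    u,v=uv; x=u-c['cx']; y=v-c['cy']
    if n=='wrist':
        rr=np.hypot(x,y); th=rr/f; k=np.sin(th)/max(rr,1e-9)
        d=np.array([x*k,-y*k,-np.cos(th)])
        T=np.eye(4); T[:3,:3]=R.from_euler('xyz',pose[1],degrees=True).as_matrix(); T[:3,3]=pose[0]
        M=T@np.array(c['hand_eye']); return M[:3,3],M[:3,:3]@d
    d=np.array([x/f,-y/f,-1.]); r=R.from_euler('xyz',c['rotation'],degrees=True).as_matrix()
    return np.array(c['position']),r@d
def onz(n,uv,z,pose=None):
    o,d=ray(n,uv,pose); return o+d*(z-o[2])/d[2]
def proj(n,p,pose=None):
    c=robot.calibration(n); f=240/np.tan(np.radians(c['fov_y']/2))
    if n=='wrist':
        T=np.eye(4); T[:3,:3]=R.from_euler('xyz',pose[1],degrees=True).as_matrix(); T[:3,3]=pose[0]
        M=T@np.array(c['hand_eye']); q=M[:3,:3].T@(np.array(p)-M[:3,3])
        a=np.array([q[0],-q[1]]); th=np.arctan2(np.hypot(*a),-q[2]); a=a/max(np.hypot(*a),1e-12)*f*th
        return a+[c['cx'],c['cy']]
    r=R.from_euler('xyz',c['rotation'],degrees=True).as_matrix()
    q=r.T@(np.array(p)-c['position']); return np.array([c['cx']+f*q[0]/-q[2],c['cy']-f*q[1]/-q[2]])
def tri(a,b):
    (o1,d1),(o2,d2)=a,b; d1=d1/np.linalg.norm(d1); d2=d2/np.linalg.norm(d2)
    t=np.linalg.lstsq(np.c_[d1,-d2],o2-o1,rcond=None)[0]
    p,q=o1+t[0]*d1,o2+t[1]*d2; return (p+q)/2,np.linalg.norm(p-q)
E
python3 - <<'E'
from h import *
t=cv2.imread('pics/top0.png'); s=cv2.imread('pics/scene0.png')
a=cv2.resize(t[180:330,220:420],None,fx=4,fy=4,interpolation=cv2.INTER_CUBIC); cv2.imwrite('pics/topz.png',a)
a=cv2.resize(s[180:330,240:440],None,fx=4,fy=4,interpolation=cv2.INTER_CUBIC); cv2.imwrite('pics/scz.png',a)
for n,im in (('top',t),('scene',s)):
    h=cv2.cvtColor(im,cv2.COLOR_BGR2HSV)
    m=((h[...,2]>165)&(h[...,1]<40)).astype(np.uint8)*255
    cv2.imwrite(f'pics/m_{n}.png',m)
    cs,_=cv2.findContours(m,cv2.RETR_CCOMP,cv2.CHAIN_APPROX_NONE)
    for c in cs:
        if cv2.contourArea(c)>100:
            print(n,cv2.contourArea(c),cv2.boundingRect(c),cv2.fitEllipse(c),[tuple(np.round(x)) for x in cv2.boxPoints(cv2.minAreaRect(c))])
E
```

```text
top 2829.5 (227, 256, 61, 61) ((257.26397705078125, 286.0309753417969), (59.685699462890625, 60.38248062133789), 28.123716354370117) [(np.float32(227.0), np.float32(256.0)), (np.float32(287.0), np.float32(256.0)), (np.float32(287.0), np.float32(316.0)), (np.float32(227.0), np.float32(316.0))]
top 161.0 (250, 278, 17, 18) ((257.9295349121094, 286.4884033203125), (15.687463760375977, 16.390125274658203), 133.90097045898438) [(np.float32(250.0), np.float32(295.0)), (np.float32(251.0), np.float32(277.0)), (np.float32(267.0), np.float32(279.0)), (np.float32(265.0), np.float32(296.0))]
top 2830.0 (455, 223, 61, 73) ((484.48541259765625, 263.09307861328125), (57.40397262573242, 68.2707290649414), 163.40969848632812) [(np.float32(445.0), np.float32(280.0)), (np.float32(472.0), np.float32(220.0)), (np.float32(527.0), np.float32(245.0)), (np.float32(500.0), np.float32(305.0))]
top 318.0 (477, 256, 22, 21) ((486.73284912109375, 265.54205322265625), (18.12403678894043, 22.221269607543945), 52.726722717285156) [(np.float32(477.0), np.float32(276.0)), (np.float32(477.0), np.float32(256.0)), (np.fl
[... 242 characters left out ...]
(np.float32(362.0), np.float32(194.0)), (np.float32(389.0), np.float32(238.0)), (np.float32(368.0), np.float32(251.0))]
top 405.0 (355, 212, 24, 29) ((366.56396484375, 225.05615234375), (19.102367401123047, 29.953636169433594), 146.4954071044922) [(np.float32(353.0), np.float32(214.0)), (np.float32(374.0), np.float32(211.0)), (np.float32(379.0), np.float32(240.0)), (np.float32(358.0), np.float32(243.0))]
top 310.5 (288, 150, 21, 21) ((298.07720947265625, 159.8657989501953), (19.675670623779297, 20.208581924438477), 85.23436737060547) [(np.float32(288.0), np.float32(150.0)), (np.float32(308.0), np.float32(150.0)), (np.float32(308.0), np.float32(170.0)), (np.float32(288.0), np.float32(170.0))]
```

View pics/topz.png

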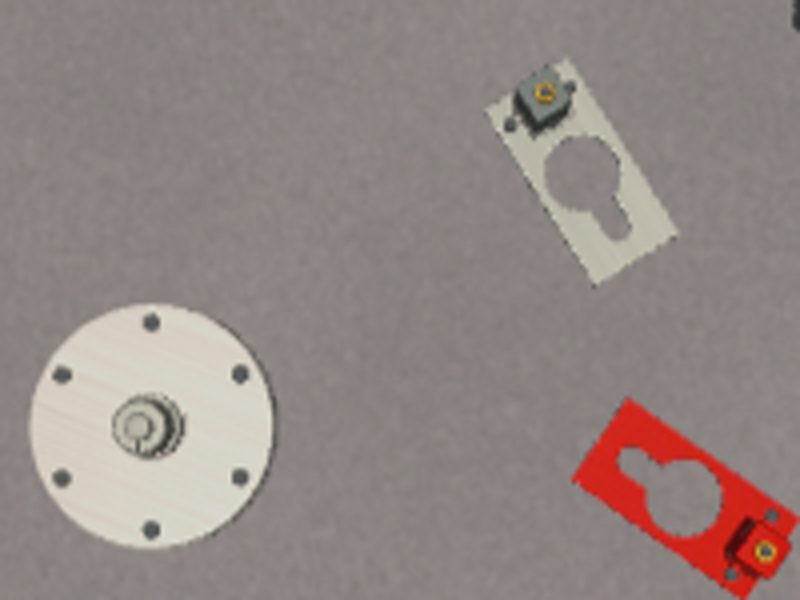

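View pics/scz.png

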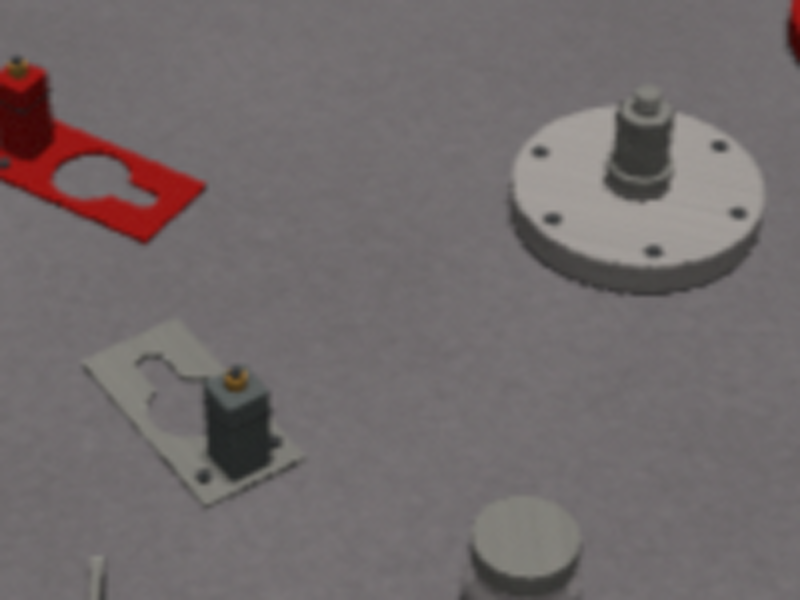

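```bash
python3 - <<'E'
from h import *
np.set_printoptions(precision=4,suppress=True)
print('disc c',onz('top',(257.76,286.5),.024), [onz('top',(257.76+d,286.5),.024)[1] for d in(-30,30)])
c=np.array([onz('top',(np.array(p)+.0),.005)[:2] for p in [(341.2,207),(362,194),(389.3,238),(368,251)]]);print(c)
print(np.linalg.norm(np.diff(np.r_[c,c[:1]],axis=0),axis=1),c.mean(0))
d=(c[0]+c[1]-c[2]-c[3]);print('yaw',np.degrees(np.arctan2(d[1],d[0])))
u=d/np.linalg.norm(d);print('head from plate', c.mean(0)+.049*u,'hole',c.mean(0)-.001*u)
# head top centre: topz (545,92)-> with antenna; 
print('head top tri',tri(ray('top',(220+545/4,180+92/4)),ray('scene',(240+236/4,180+378/4))))
print('stud top tri',tri(ray('top',(220+137/4,180+427/4)),ray('scene',(240+648/4,180+93/4))))
print('hole',onz('top',(220+583/4,180+172/4),.004))
print('jar',onz('top',(298.5,160),.058),'done',onz('top',(485,266),.024))
E
```

```text
disc c [0.4201 0.2892 0.024 ] [np.float64(0.3625190455250641), np.float64(0.21577241837214106)]
[[ 0.616   0.082 ]
 [ 0.6482  0.0294]
 [ 0.5367 -0.037 ]
 [ 0.5049  0.0167]]
[0.0617 0.1297 0.0624 0.1289] [0.5764 0.0228]
yaw 30.621183238148998
head from plate [0.6186 0.0478] hole [0.5756 0.0223]
head top tri (array([0.6175, 0.0473, 0.0652]), np.float64(9.897864488940929e-05))
stud top tri (array([0.4203, 0.289 , 0.0888]), np.float64(0.0005423728118113963))
hole [0.5751 0.0211 0.004 ]
jar [0.725  0.1853 0.058 ] done [ 0.4638 -0.2685  0.024 ]
```

```bash
python3 - <<'E'
from h import *
np.set_printoptions(precision=4,suppress=True)
s=robot.sense(); M=R.from_euler('xyz',s['tcp_rot'],degrees=True).as_matrix(); print(M)
y=M[:,1]; print('y heading',np.degrees(np.arctan2(y[1],y[0])), 'z heading',np.degrees(np.arctan2(M[1,2],M[0,2])))
print('red disc',onz('top',(176,353),.024),'red br',onz('top',(392,304),.004))
E
```

```text
[[-0.0003 -0.9502  0.3115]
 [-0.001   0.3115  0.9502]
 [-1.      0.     -0.001 ]]
y heading 161.8504094777873 z heading 71.85041003557653
red disc [0.2616 0.488  0.024 ] red br [ 0.3728 -0.0407  0.004 ]
```

carry_out([
  [[30,-39,0,0,0,3.5],[60,-78,0,0,0,7],[90,-117,-5,0,0,10.5],[121,-156,-10,0,0,14],[151,-195,-15,0,0,17.5],[182,-234,-20,0,0,21],[212,-273,-25,0,0,24.5],[242,-312,-30,0,0,28],[273,-351,-35,0,0,31.5],[303,-390,-40,0,0,35],[333,-429,-45,0,0,38.5],[364,-468,-50,0,0,42],[394,-507,-58,0,0,45.5],[423,-546,-65,0,0,48.8],[423,-546,-65,0,0,48.8],[423,-546,-65,0,0,48.8]],
], claw=1, newtons=30)

```text
clock: 2.15
eef_pos: [0.617, 0.0481, 0.1492]
tcp_rot: [46.1, 89.9, 166.7]
force: [-0.6, 0.3, -0.4]
gripper_width: 0.0917
```

```bash
python3 - <<'E'
from h import *
s=robot.sense(); print(s['eef_pos'],s['tcp_rot'],s['joint_positions'],s['clock'],s['force'],s['wrist_torque'])
im=robot.capture('wrist'); cv2.imwrite('pics/w1.png',im[:,:,::-1])
E
```

```text
[0.61704688 0.0481468  0.1492072 ] [ 46.0928588   89.93090258 166.67105065] [ 4.31060370e+00  2.35425629e+01  9.76733357e+01  2.44660609e-02
  5.88499522e+01 -1.16280256e+02] 2.15 [-0.58351904  0.29501895 -0.42706829] [0.04011256 0.0318078  0.0437822 ]
```

View pics/w1.png

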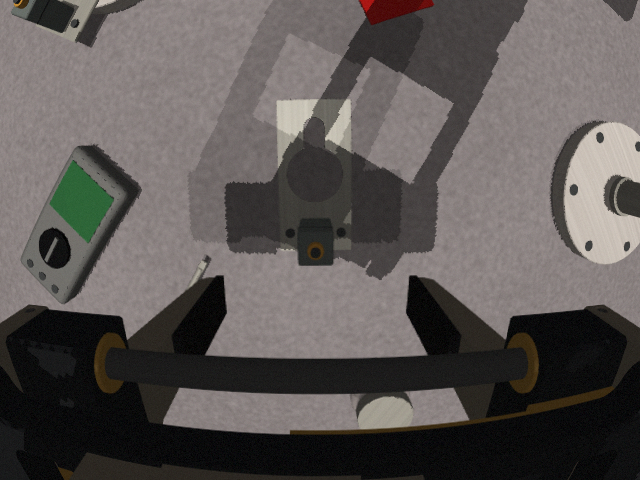

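```bash
python3 - <<'E'
from h import *
np.set_printoptions(precision=4,suppress=True)
s=robot.sense(); pose=(s['eef_pos'],s['tcp_rot'])
im=cv2.imread('pics/w1.png'); cv2.imwrite('pics/w1z.png',cv2.resize(im[90:275,255:375],None,fx=4,fy=3.2,interpolation=cv2.INTER_CUBIC))
M=R.from_euler('xyz',pose[1],degrees=True).as_matrix(); print(np.degrees(np.arctan2(M[1,1],M[0,1])))
for nm,uv,z in [('TL',(277,100),.005),('TR',(350.5,100),.005),('BL',(278,250),.005),('BR',(352,250),.005),('headtop',(315.5,252),.061),('hole',(315,175),.005),('slot L',(305,125),.005),('slotR',(325,125),.005),('headL',(300,221),.061),('headR',(332,221),.061)]:
    p=onz('wrist',uv,z,pose); print(nm,p, 'tool',M.T@(p-pose[0]))
E
```

```text
-149.36316771979975
TL [ 0.5349 -0.0372  0.005 ] tool [ 0.1445  0.1142 -0.0321]
TR [0.5036 0.0158 0.005 ] tool [0.1445 0.1141 0.0294]
BL [0.6471 0.0282 0.005 ] tool [ 0.1444 -0.0156 -0.033 ]
BR [0.6139 0.0844 0.005 ] tool [ 0.1445 -0.0157  0.0323]
headtop [0.6183 0.0496 0.061 ] tool [ 0.0885 -0.0017  0.0001]
hole [0.574  0.0229 0.005 ] tool [ 0.1445  0.05   -0.0003]
slot L [ 0.5417 -0.0059  0.005 ] tool [ 0.1445  0.0924 -0.0086]
slotR [0.5332 0.0085 0.005 ] tool [0.1445 0.0924 0.0081]
headL [0.6042 0.0285 0.061 ] tool [ 0.0885  0.0211 -0.0109]
headR [0.5927 0.0481 0.061 ] tool [0.0885 0.0211 0.0118]
```

View pics/w1z.png

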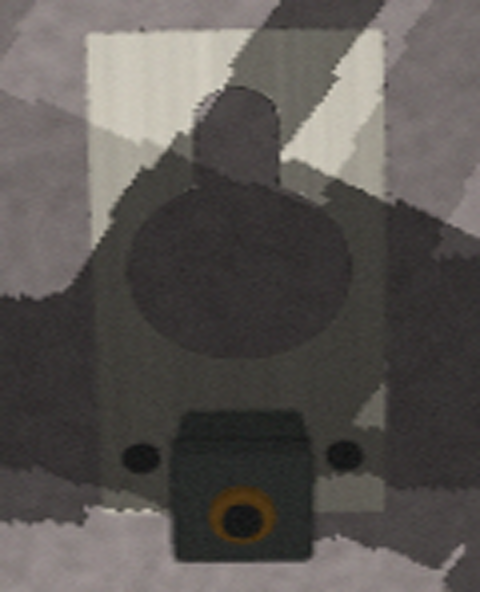

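carry_out([
  [[0,0,-30,0,0,0],[0,0,-60,0,0,0],[0,0,-90,0,0,0],[0,0,-115,0,0,0],[0,0,-130,0,0,0],[0,0,-135,0,0,0],[0,0,-135,0,0,0]],
])

```text
clock: 3.08
eef_pos: [0.6179, 0.0482, 0.015]
tcp_rot: [-116.7, 90.0, 4.0]
force: [0.0, 0.3, -0.2]
gripper_width: 0.0925
```

carry_out([
  [[0,0,0,0,0,0],[0,0,0,0,0,0],[0,0,0,0,0,0],[0,0,0,0,0,0],[0,0,0,0,0,0],[0,0,0,0,0,0]],
], claw=-1, newtons=50)

```text
clock: 3.82
eef_pos: [0.6177, 0.0479, 0.0146]
tcp_rot: [78.5, 90.0, -160.9]
force: [-0.4, -1.0, -0.1]
gripper_width: 0.034
```

carry_out([
  [[0,0,0,0,0,0],[0,0,0,0,0,0],[0,0,0,0,0,0]],
])

```text
clock: 4.2
eef_pos: [0.6177, 0.0479, 0.0146]
tcp_rot: [99.7, 90.0, -139.7]
force: [0.2, 0.4, -0.4]
gripper_width: 0.0257
```

carry_out([
  [[0,0,10,0,0,0],[0,0,30,0,0,0],[0,0,60,0,0,0],[0,0,90,0,0,0],[0,0,115,0,0,0],[-10,18,125,0,0,0],[-28,48,125,0,0,0],[-46,80,125,0,0,0],[-64,111,125,0,0,0],[-82,142,125,0,0,0],[-100,173,125,0,0,0],[-118,204,125,0,0,0],[-134,231,125,0,0,0],[-147,253,125,0,0,0],[-155,266,125,0,0,0],[-155,266,125,0,0,0],[-155,266,125,0,0,0]],
])

```text
clock: 6.32
eef_pos: [0.4628, 0.3134, 0.1396]
tcp_rot: [154.8, 90.0, -84.6]
force: [0.6, -0.3, -3.7]
gripper_width: 0.0259
```

```bash
python3 - <<'E'
from h import *
s=robot.sense(); print(s['eef_pos'],s['tcp_rot'],s['joint_positions'],s['clock'],s['force'],s['wrist_torque'],s['gripper_width'])
im=robot.capture('wrist'); cv2.imwrite('pics/w2.png',im[:,:,::-1])
E
```

```text
[0.46281477 0.31339463 0.13959398] [154.76252253  89.98042168 -84.58939151] [ 3.39611559e+01  1.92714054e+01  1.05703261e+02 -2.09853939e-02
  5.50346926e+01 -8.66749023e+01] 6.325 [ 0.59434598 -0.27164497 -3.71680603] [ 0.09543556 -0.11580902  0.022544  ] 0.025911137806527366
```

View pics/w2.png

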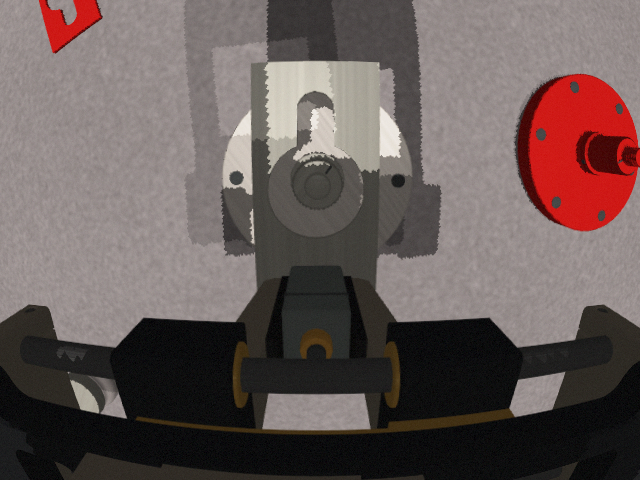

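```bash
python3 - <<'E'
from h import *
im=cv2.imread('pics/w2.png'); cv2.imwrite('pics/w2z.png',cv2.resize(im[50:250,215:420],None,fx=3.5,fy=3,interpolation=cv2.INTER_CUBIC))
E
```

```text
(no output)
```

View pics/w2z.png

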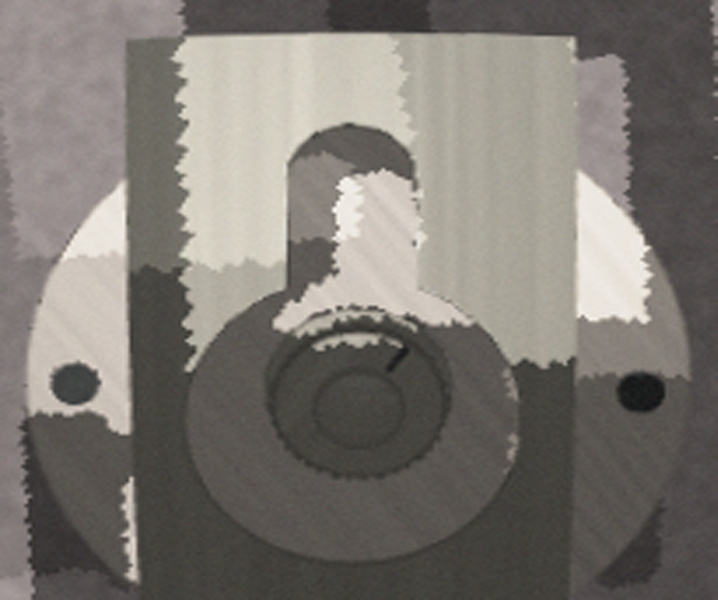

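```bash
python3 - <<'E'
from h import *
np.set_printoptions(precision=4,suppress=True)
s=robot.sense(); pose=(s['eef_pos'],s['tcp_rot'])
M=R.from_euler('xyz',pose[1],degrees=True).as_matrix(); print('yaw y',np.degrees(np.arctan2(M[1,1],M[0,1])))
for nm,X,Y,z in [('stud',359,407,.092),('pTL',127,38,.130),('pTR',576,38,.130),('holeL',187,415,.130),('holeR',519,415,.130),('holeB',353,562,.130),('slotL',288,220,.130),('slotR',416,220,.130),('slotEnd',350,124,.130),('discL',24,375,.024),('discR',692,375,.024),('nutL',264,390,.078),('nutR',453,390,.078),('boltL',75,384,.024),('boltR',641,392,.024),('line in',390,370,.078),('line out',408,348,.078)]:
    p=onz('wrist',(215+X/3.5,50+Y/3),z,pose); print(nm,p,'tool',M.T@(p-pose[0]))
E
```

```text
yaw y -149.37994065990284
stud [0.4191 0.2889 0.092 ] tool [0.0476 0.0502 0.0014]
pTL [0.3796 0.2281 0.13  ] tool [ 0.0096  0.1151 -0.0308]
pTR [0.3481 0.2814 0.13  ] tool [0.0096 0.1151 0.0312]
holeL [0.4292 0.2668 0.13  ] tool [ 0.0096  0.0526 -0.0227]
holeR [0.4057 0.3066 0.13  ] tool [0.0096 0.0526 0.0235]
holeB [0.4386 0.2993 0.13  ] tool [0.0096 0.028  0.0004]
slotL [0.3949 0.2631 0.13  ] tool [ 0.0096  0.0841 -0.0085]
slotR [0.386  0.2781 0.13  ] tool [0.0096 0.0841 0.009 ]
slotEnd [0.3771 0.2624 0.13  ] tool [ 0.0096  0.0998 -0.    ]
discL [0.4546 0.2232 0.024 ] tool [ 0.1156  0.0531 -0.0732]
discR [0.3784 0.3518 0.024 ] tool [0.1155 0.0531 0.0763]
nutL [0.4257 0.2732 0.078 ] tool [ 0.0616  0.0524 -0.0155]
nutR [0.4085 0.3022 0.078 ] tool [0.0616 0.0524 0.0182]
boltL [0.4509 0.2346 0.024 ] tool [ 0.1156  0.0504 -0.0615]
boltR [0.3885 0.3442 0.024 ] tool [0.1155 0.0483 0.0646]
line in [0.4107 0.2904 0.078 ] tool [0.0616 0.0566 0.007 ]
line out [0.4052 0.2908 0.078 ] tool [0.0616 0.0612 0.0101]
```

carry_out([
  [[-0.6,1,0,0,0,0],[-0.6,1,-10,0,0,0],[-0.6,1,-25,0,0,0],[-0.6,1,-40,0,0,0],[-0.6,1,-55,0,0,0],[-0.6,1,-70,0,0,0],[-0.6,1,-82,0,0,0],[-0.6,1,-91,0,0,0],[-0.6,1,-96,0,0,0],[-0.6,1,-99,0,0,0],[-0.6,1,-99,0,0,0]],
])

```text
clock: 7.75
eef_pos: [0.4622, 0.315, 0.0407]
tcp_rot: [-90.4, 90.0, 30.3]
force: [-0.3, 0.1, -3.5]
gripper_width: 0.0258
```

```bash
python3 - <<'E'
from h import *
s=robot.sense(); print(s['eef_pos'],s['clock'],s['force'],s['wrist_torque'],s['gripper_width'])
im=robot.capture('wrist'); cv2.imwrite('pics/w3.png',im[:,:,::-1])
E
```

```text
[0.46218426 0.314956   0.04066017] 7.75 [-0.33729842  0.09896962 -3.49480629] [ 0.12007191 -0.04656789 -0.01110636] 0.02579690034934082
```

View pics/w3.png

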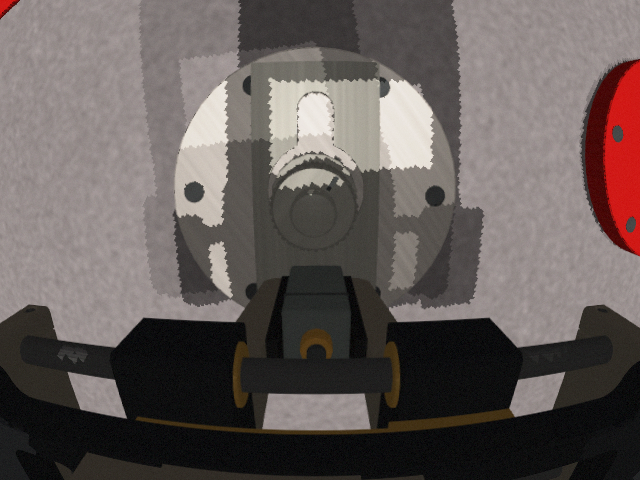

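carry_out([
  [[0,0,-0.5,0,0,0],[0,0,-1,0,0,0],[0,0,-1.5,0,0,0],[0,0,-1.5,0,0,0]],
])

```text
clock: 8.3
eef_pos: [0.4621, 0.3149, 0.0391]
tcp_rot: [124.9, 90.0, -114.5]
force: [-0.1, 0.7, -3.9]
gripper_width: 0.0256
```

```bash
python3 - <<'E'
from h import *
np.set_printoptions(precision=4,suppress=True)
s=robot.sense(); pose=(s['eef_pos'],s['tcp_rot'])
print(s['eef_pos'],s['clock'],s['force'],s['wrist_torque'])
im=cv2.imread('pics/w3.png'); cv2.imwrite('pics/w3z.png',cv2.resize(im[40:260,205:425],None,fx=3,fy=2.7,interpolation=cv2.INTER_CUBIC))
E
```

```text
[0.4621 0.3149 0.0391] 8.3 [-0.1022  0.7301 -3.8885] [ 0.1396 -0.0964  0.0178]
```

View pics/w3z.png

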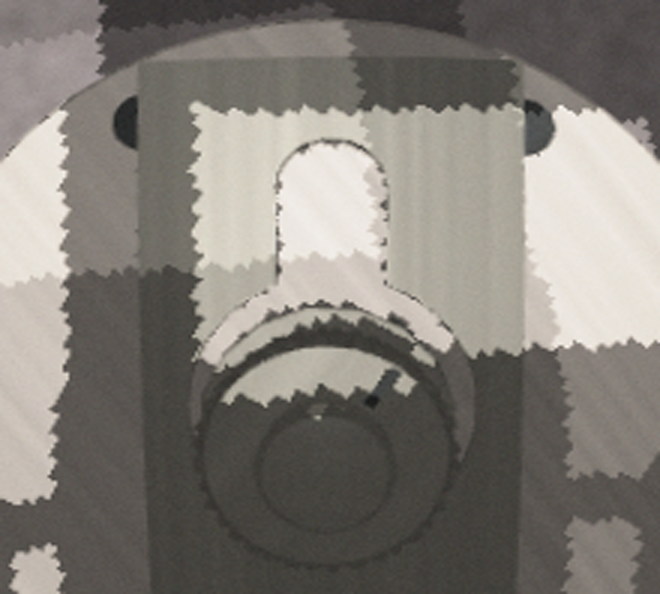

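```bash
python3 - <<'E'
from h import *
np.set_printoptions(precision=4,suppress=True)
s=robot.sense(); pose=[np.array([.46218,.31496,.04066]),s['tcp_rot']]
M=R.from_euler('xyz',pose[1],degrees=True).as_matrix()
im=cv2.imread('pics/w3.png')
cv2.imwrite('pics/w3y.png',cv2.resize(im[150:260,260:370],None,fx=5.4,fy=5.4,interpolation=cv2.INTER_CUBIC))
for nm,X,Y,z in [('stud',325,472,.092),('studL',256,472,.092),('studR',395,472,.092),('nutL',203,450,.078),('nutR',462,450,.078),('pL',138,62,.031),('pR',524,62,.031),('slotL',278,200,.031),('slotR',388,200,.031)]:
    p=onz('wrist',(205+X/3,40+Y/2.7),z,pose); print(nm,p,'tool',M.T@(p-pose[0]))
for nm,uv,z in [('bL',(194,192),.024),('bR',(435,196),.024),('eL',(174,192),.024),('eR',(456,192),.024)]:
    p=onz('wrist',uv,z,pose); print(nm,p,'tool',M.T@(p-pose[0]))
E
```

```text
stud [0.4193 0.289  0.092 ] tool [-0.0513  0.0501 -0.0005]
studL [0.4231 0.2826 0.092 ] tool [-0.0513  0.0501 -0.008 ]
studR [0.4154 0.2955 0.092 ] tool [-0.0513  0.0501  0.0071]
nutL [0.4264 0.2759 0.078 ] tool [-0.0373  0.0507 -0.0153]
nutR [0.4104 0.3029 0.078 ] tool [-0.0373  0.0507  0.016 ]
pL [0.3791 0.2297 0.031 ] tool [ 0.0097  0.115  -0.031 ]
pR [0.3474 0.2832 0.031 ] tool [0.0097 0.1149 0.0312]
slotL [0.3902 0.2626 0.031 ] tool [ 0.0097  0.0886 -0.0083]
slotR [0.3813 0.2777 0.031 ] tool [0.0097 0.0886 0.0092]
bL [0.4507 0.2345 0.024 ] tool [ 0.0167  0.0509 -0.0634]
bR [0.3883 0.3441 0.024 ] tool [0.0167 0.0487 0.0627]
eL [0.4562 0.2245 0.024 ] tool [ 0.0167  0.0513 -0.0748]
eR [0.3801 0.353  0.024 ] tool [0.0167 0.0512 0.0746]
```

View pics/w3y.png

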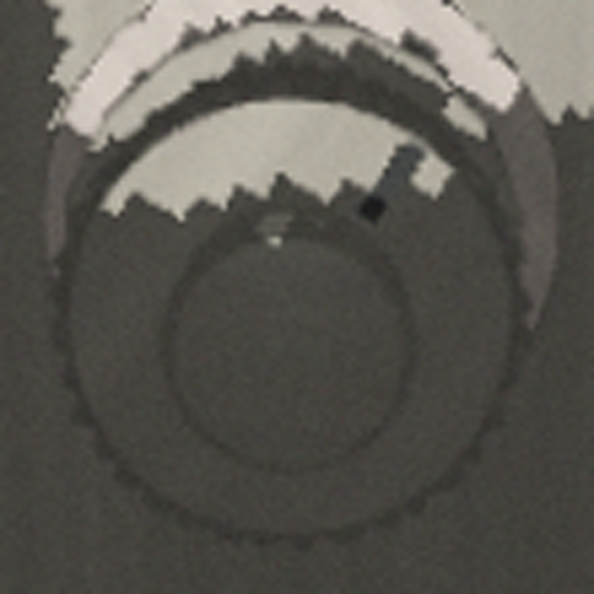

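carry_out([
  [[0.2,-0.3,-0.3,0,0,0],[3.6,1.8,-0.3,0,0,0],[8,4.3,-0.3,0,0,0],[12.2,6.9,-0.3,0,0,0],[16.5,9.4,-0.3,0,0,0],[20.8,11.9,-0.3,0,0,0],[25.1,14.5,-0.3,0,0,0],[28.6,16.5,-0.3,0,0,0],[31.1,18,-0.3,0,0,0],[32.8,19,-0.3,0,0,0],[32.8,19,-0.3,0,0,0]],
])

```text
clock: 9.68
eef_pos: [0.495, 0.3339, 0.0388]
tcp_rot: [-104.3, 90.0, 16.3]
force: [0.6, -0.4, -4.5]
gripper_width: 0.0256
```

```bash
python3 - <<'E'
from h import *
s=robot.sense(); print(s['eef_pos'],s['clock'],s['force'],s['wrist_torque'],s['gripper_width'])
im=robot.capture('wrist'); cv2.imwrite('pics/w4.png',im[:,:,::-1])
cv2.imwrite('pics/w4z.png',cv2.resize(im[40:260,205:425,::-1],None,fx=3,fy=2.7,interpolation=cv2.INTER_CUBIC))
E
```

```text
[0.49497189 0.33393165 0.03877055] 9.675 [ 0.58390056 -0.39264492 -4.5081953 ] [ 0.14590263 -0.11256145 -0.01668073] 0.025576949304941223
```

View pics/w4z.png

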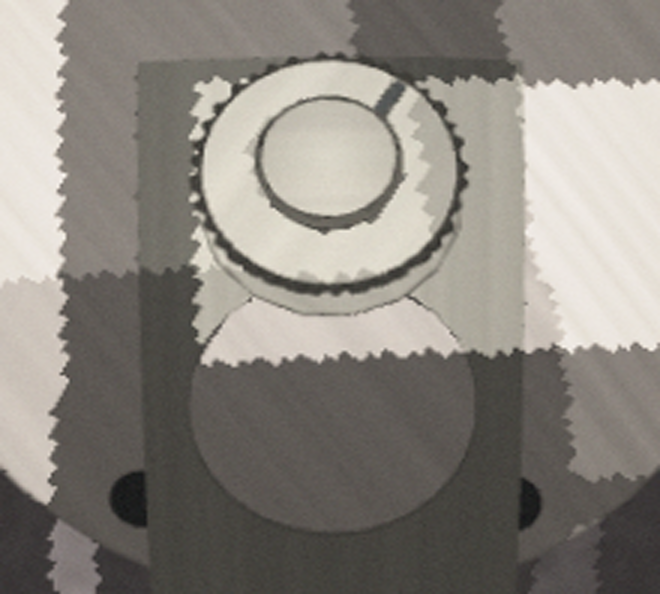

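carry_out([
  [[0.4,0.3,0,0,0,0],[0.9,0.5,0,0,0,0],[1.3,0.8,0,0,0,0],[1.5,0.9,0,0,0,0],[1.5,0.9,0,0,0,0]],
])

```text
clock: 10.35
eef_pos: [0.4964, 0.3348, 0.0388]
tcp_rot: [95.6, 90.0, -143.7]
force: [-0.1, 0.9, -3.6]
gripper_width: 0.0257
```

carry_out([
  [[0.2,0.1,0,0,0,0],[0.4,0.2,0,0,0,0],[0.4,0.2,0,0,0,0]],
])

```text
clock: 10.72
eef_pos: [0.4968, 0.335, 0.0388]
tcp_rot: [-118.9, 90.0, 1.7]
force: [-0.1, -0.5, -5.0]
gripper_width: 0.026
```

carry_out([
  [[0.2,0.1,0,0,0,0],[0.4,0.2,0,0,0,0],[0.4,0.2,0,0,0,0]],
])

```text
clock: 11.1
eef_pos: [0.4972, 0.3352, 0.0388]
tcp_rot: [-110.0, 90.0, 10.6]
force: [0.7, 0.4, -3.8]
gripper_width: 0.0258
```

carry_out([
  [[0.2,0.1,0,0,0,0],[0.4,0.2,0,0,0,0],[0.4,0.2,0,0,0,0]],
])

```text
clock: 11.48
eef_pos: [0.4976, 0.3354, 0.0388]
tcp_rot: [110.2, 90.0, -129.2]
force: [0.6, -1.0, -3.7]
gripper_width: 0.0261
```

carry_out([
  [[0.3,0.2,0,0,0,0],[0.6,0.3,0,0,0,0],[0.6,0.3,0,0,0,0]],
])

```text
clock: 11.85
eef_pos: [0.4982, 0.3357, 0.0388]
tcp_rot: [-141.8, 90.0, -21.2]
force: [0.0, -0.3, -4.1]
gripper_width: 0.0255
```

carry_out([
  [[0.2,0.1,0,0,0,0],[0.4,0.2,0,0,0,0],[0.4,0.2,0,0,0,0]],
])

```text
clock: 12.22
eef_pos: [0.4986, 0.3359, 0.0388]
tcp_rot: [-99.6, 90.0, 21.1]
force: [-0.2, 0.2, -3.6]
gripper_width: 0.0258
```

```bash
python3 - <<'E'
from h import *
s=robot.sense(); print(s['eef_pos'],s['tcp_rot'],s['clock'],s['force'],s['wrist_torque'],s['gripper_width'])
im=robot.capture('wrist'); cv2.imwrite('pics/w5.png',im[:,:,::-1])
cv2.imwrite('pics/w5z.png',cv2.resize(im[40:260,205:425,::-1],None,fx=3,fy=2.7,interpolation=cv2.INTER_CUBIC))
E
```

```text
[0.49862114 0.33593097 0.038785  ] [-99.59649902  89.99710482  21.05455904] 12.225 [-0.16615095  0.21250562 -3.61627308] [ 0.08812946 -0.08042184 -0.00778942] 0.025839668625376386
```

View pics/w5z.png

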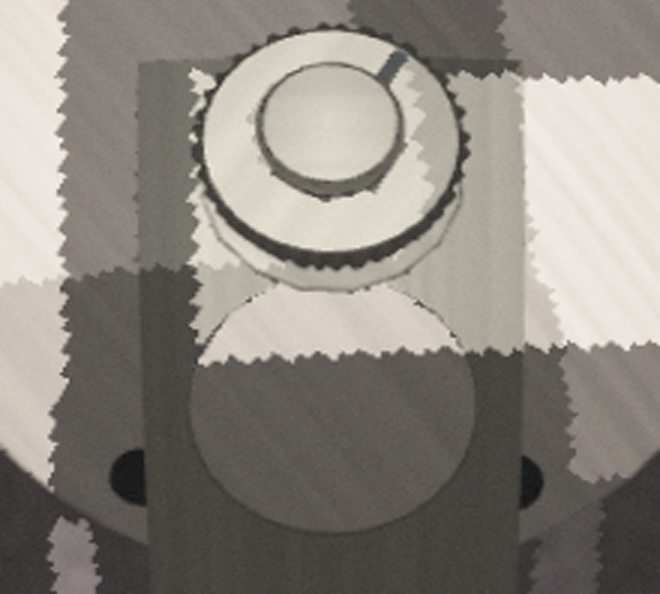

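```bash
python3 - <<'E'
from h import *
np.set_printoptions(precision=4,suppress=True)
s=robot.sense(); pose=[s['eef_pos'],s['tcp_rot']]
M=R.from_euler('xyz',pose[1],degrees=True).as_matrix()
for nm,X,Y,z in [('studL',256,122,.092),('studR',402,122,.092),('studB',330,183,.092),('studT',330,63,.092),('nutT',330,30,.078),('nutB',332,250,.078),('nutL',203,140,.078),('nutR',460,140,.078),('pL',138,62,.029),('pR',524,62,.029),('holeB',333,532,.029),('line',390,68,.078)]:
    p=onz('wrist',(205+X/3,40+Y/2.7),z,pose); print(nm,p,'tool',M.T@(p-pose[0]))
E
```

```text
studL [0.4235 0.2826 0.092 ] tool [-0.0532  0.0918 -0.0076]
studR [0.4158 0.2956 0.092 ] tool [-0.0532  0.0918  0.0075]
studB [0.4259 0.2929 0.092 ] tool [-0.0532  0.0845  0.0001]
studT [0.4135 0.2856 0.092 ] tool [-0.0532  0.0989  0.0001]
nutT [0.4067 0.2815 0.078 ] tool [-0.0392  0.1068  0.0001]
nutB [0.432  0.2968 0.078 ] tool [-0.0392  0.0772  0.0003]
nutL [0.4269 0.2763 0.078 ] tool [-0.0392  0.092  -0.0147]
nutR [0.4117 0.3021 0.078 ] tool [-0.0392  0.092   0.0152]
pL [0.4155 0.2506 0.029 ] tool [ 0.0098  0.115  -0.031 ]
pR [0.3838 0.3042 0.029 ] tool [0.0098 0.115  0.0312]
holeB [0.4742 0.3219 0.029 ] tool [0.0098 0.0281 0.0004]
line [0.4076 0.2902 0.078 ] tool [-0.0392  0.1016  0.007 ]
```

carry_out([
  [[0.2,0.1,0,0,0,0],[0.4,0.2,0,0,0,0],[0.4,0.2,0,0,0,0]],
])

```text
clock: 12.65
eef_pos: [0.4989, 0.336, 0.0387]
tcp_rot: [96.0, 90.0, -143.3]
force: [-0.8, -0.3, -3.5]
gripper_width: 0.0259
```

carry_out([
  [[0.2,0.1,0,0,0,0],[0.4,0.2,0,0,0,0],[0.4,0.2,0,0,0,0]],
])

```text
clock: 13.02
eef_pos: [0.4991, 0.3361, 0.0386]
tcp_rot: [91.0, 90.0, -148.4]
force: [-2.2, -0.2, -3.5]
gripper_width: 0.0258
```

carry_out([
  [[0.2,0.1,0,0,0,0],[0.4,0.2,0,0,0,0],[0.4,0.2,0,0,0,0]],
])

```text
clock: 13.4
eef_pos: [0.4992, 0.3361, 0.0386]
tcp_rot: [90.6, 89.9, -148.8]
force: [-4.4, -1.7, -4.0]
gripper_width: 0.0256
```

carry_out([
  [[0,0,-0.2,0,0,0],[0,0,-0.4,0,0,0],[0,0,-0.4,0,0,0]],
])

```text
clock: 13.78
eef_pos: [0.4992, 0.3362, 0.0385]
tcp_rot: [92.3, 89.9, -147.1]
force: [-5.2, -2.1, -0.5]
gripper_width: 0.0255
```

carry_out([
  [[0,0,-0.2,0,0,0],[0,0,-0.4,0,0,0],[0,0,-0.4,0,0,0]],
])

```text
clock: 14.15
eef_pos: [0.4992, 0.3362, 0.0384]
tcp_rot: [91.1, 89.9, -148.3]
force: [-5.7, -2.8, 5.3]
gripper_width: 0.0257
```

carry_out([
  [[0,0,0,0,0,0],[0,0,0,0,0,0],[0,0,0,0,0,0],[0,0,0,0,0,0],[0,0,0,0,0,0]],
], claw=1)

```text
clock: 14.78
eef_pos: [0.4999, 0.3366, 0.038]
tcp_rot: [-87.3, 90.0, 33.3]
force: [-0.3, 0.7, -0.0]
gripper_width: 0.0735
```

carry_out([
  [[0,0,20,0,0,0],[0,0,45,0,0,0],[0,0,75,0,0,0],[-10,-6,95,0,0,4],[-30,-18,95,0,0,10],[-50,-30,95,0,0,16],[-70,-41,95,0,0,22],[-80,-47.5,95,0,0,24],[-80,-47.5,95,0,0,24],[-80,-47.5,95,0,0,24]],
])

```text
clock: 16.02
eef_pos: [0.4207, 0.2896, 0.1335]
tcp_rot: [-111.2, 89.9, 33.4]
force: [0.1, -0.1, 0.3]
gripper_width: 0.092
```

```bash
python3 - <<'E'
from h import *
s=robot.sense(); print(s['eef_pos'],s['tcp_rot'],s['joint_positions'],s['clock'],s['force'],s['wrist_torque'],s['gripper_width'])
im=robot.capture('wrist'); cv2.imwrite('pics/w6.png',im[:,:,::-1])
im=robot.capture('top'); cv2.imwrite('pics/t6z.png',cv2.resize(im[180:330,180:380,::-1],None,fx=4,fy=4,interpolation=cv2.INTER_CUBIC))
E
```

```text
[0.42072043 0.28956954 0.13347971] [-111.17949824   89.92328379   33.38794208] [ 3.43711499e+01  1.57555679e+01  1.11833928e+02 -1.66299642e-03
  5.23337987e+01 -1.10195275e+02] 16.025 [ 0.09693723 -0.06757031  0.3304471 ] [0.052003   0.01180968 0.03202516] 0.09202772694158626
```

View pics/w6.png

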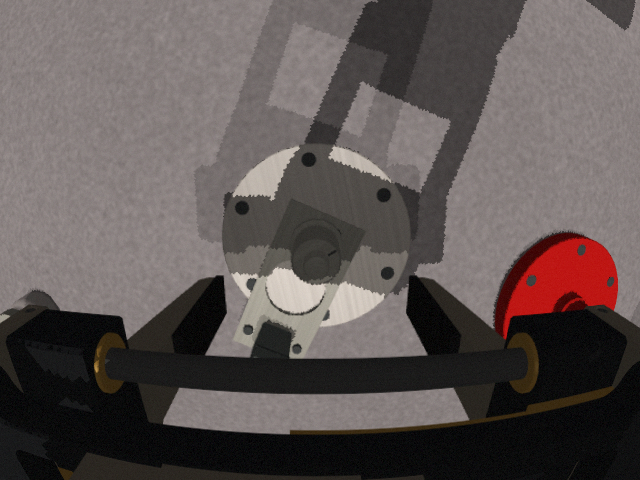

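```bash
python3 - <<'E'
from h import *
np.set_printoptions(precision=4,suppress=True)
s=robot.sense(); pose=[s['eef_pos'],s['tcp_rot']]
M=R.from_euler('xyz',pose[1],degrees=True).as_matrix(); print(M)
im=cv2.imread('pics/w6.png'); cv2.imwrite('pics/w6z.png',cv2.resize(im[140:370,215:420],None,fx=3.5,fy=2.6,interpolation=cv2.INTER_CUBIC))
for nm,uv,z in [('stud',(317,267),.092),('eL',(222,233),.024),('eR',(411.5,233),.024)]:
    p=onz('wrist',uv,z,pose); print(nm,p,'tool',M.T@(p-pose[0]))
E
```

```text
[[ 0.0005 -0.5793 -0.8151]
 [ 0.0003 -0.8151  0.5793]
 [-1.     -0.0005 -0.0002]]
stud [0.4182 0.2886 0.092 ] tool [0.0411 0.002  0.0014]
eL [0.4758 0.2409 0.024 ] tool [ 0.1091  0.0076 -0.0732]
eR [0.3541 0.3274 0.024 ] tool [0.1091 0.0076 0.0762]
```

View pics/w6z.png

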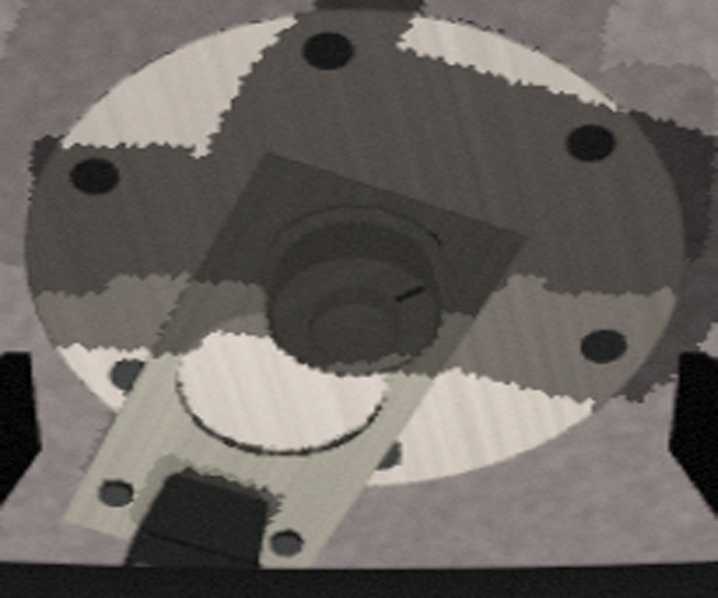

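carry_out([
  [[-1.7,-0.9,0,0,0,0],[-1.7,-0.9,-15,0,0,0],[-1.7,-0.9,-35,0,0,0],[-1.7,-0.9,-55,0,0,0],[-1.7,-0.9,-72,0,0,0],[-1.7,-0.9,-84,0,0,0],[-1.7,-0.9,-90,0,0,0],[-1.7,-0.9,-91,0,0,0],[-1.7,-0.9,-91,0,0,0]],
])

```text
clock: 17.25
eef_pos: [0.4184, 0.2883, 0.0423]
tcp_rot: [-109.9, 90.0, 34.7]
force: [-0.7, -0.1, 0.5]
gripper_width: 0.0919
```

```bash
python3 - <<'E'
from h import *
s=robot.sense(); print(s['eef_pos'],s['tcp_rot'],s['joint_positions'],s['clock'],s['force'],s['wrist_torque'],s['gripper_width'])
im=robot.capture('wrist'); cv2.imwrite('pics/w7.png',im[:,:,::-1])
E
```

```text
[0.41838316 0.2883139  0.04234199] [-109.93561171   89.96065289   34.71316804] [ 3.44019927e+01  2.37578272e+01  1.15403033e+02  3.27040946e-04
  4.07997929e+01 -1.10247035e+02] 17.25 [-0.68461828 -0.08681385  0.47902231] [0.08947346 0.00420233 0.01523679] 0.0918867315575804
```

View pics/w7.png

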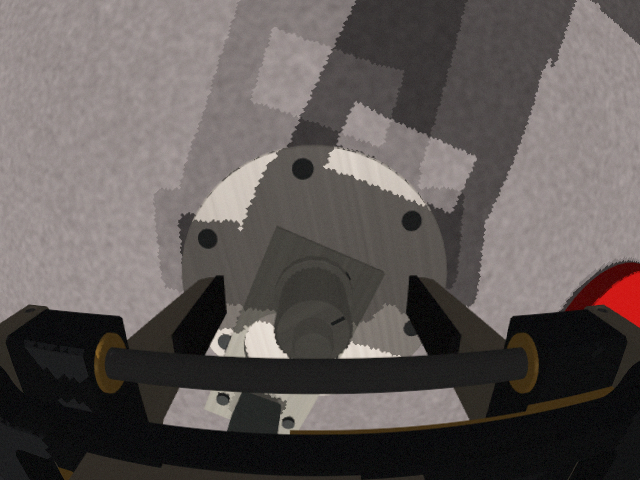

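carry_out([
  [[0,0,0,0,0,0],[0,0,0,0,0,0],[0,0,0,0,0,0],[0,0,0,0,0,0],[0,0,0,0,0,0],[0,0,0,0,0,0],[0,0,0,0,0,0],[0,0,0,0,0,0]],
], claw=-1, newtons=30)

```text
clock: 18.3
eef_pos: [0.4191, 0.2875, 0.042]
tcp_rot: [-168.9, 89.9, -24.3]
force: [6.9, -5.4, 0.1]
gripper_width: 0.0318
```

```bash
python3 - <<'E'
from h import *
s=robot.sense(); print(s['eef_pos'],s['tcp_rot'],s['joint_positions'],s['clock'],s['force'],s['wrist_torque'],s['gripper_width'])
im=robot.capture('wrist'); cv2.imwrite('pics/w8.png',im[:,:,::-1])
E
```

```text
[0.41913851 0.28750431 0.04204647] [-168.94623117   89.89697209  -24.25810309] [  34.340916     23.79205473  115.40151585   -0.13471056   40.75282766
 -110.24520552] 18.3 [ 6.92734515 -5.44009098  0.06995718] [-0.91153515 -0.83561734 -0.0364782 ] 0.0317526821491929
```

View pics/w8.png

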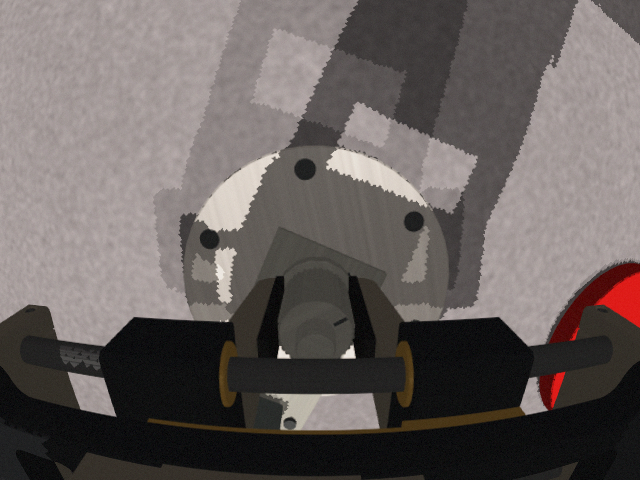

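carry_out([
  [[0.6,0.3,0,0,0,0],[1.2,0.5,0,0,0,0],[1.8,0.8,0,0,0,0],[1.8,0.8,0,0,0,0]],
])

```text
clock: 18.85
eef_pos: [0.4193, 0.2875, 0.042]
tcp_rot: [92.0, 89.8, -123.4]
force: [-0.3, -7.4, 6.5]
gripper_width: 0.0315
```

```bash
python3 - <<'E'
from h import *
s=robot.sense(); print(s['eef_pos'],s['tcp_rot'],s['joint_positions'],s['clock'],s['force'],s['wrist_torque'],s['gripper_width'])
E
```

```text
[0.41926404 0.28751934 0.0419875 ] [  91.95830815   89.84262254 -123.37200637] [ 3.43144075e+01  2.38887753e+01  1.15237459e+02 -9.10422149e-02
  4.10193944e+01 -1.10286512e+02] 18.85 [-0.31626874 -7.39642155  6.49195464] [-1.09710239  0.22423476  0.00437637] 0.031542886255633056
```

carry_out([
  [[0,0,0.2,0,0,0],[0,0,0.3,0,0,0],[0,0,0.3,0,0,0],[0,0,0.3,0,0,0]],
], claw=-0.1)

```text
clock: 19.35
eef_pos: [0.4199, 0.289, 0.0423]
tcp_rot: [-69.0, 90.0, 75.6]
force: [0.8, -0.0, 0.3]
gripper_width: 0.0415
```

carry_out([
  [[0,0,0,0,0,0],[0,0,0,0,0,0],[0,0,0,0,0,0],[0,0,0,0,0,0],[0,0,0,0,0,0]],
], claw=-1)

```text
clock: 19.98
eef_pos: [0.4202, 0.2888, 0.0423]
tcp_rot: [-153.4, 90.0, -8.8]
force: [3.6, -2.8, -1.1]
gripper_width: 0.0318
```

```bash
python3 - <<'E'
from h import *
s=robot.sense(); print(s['eef_pos'],s['tcp_rot'],s['joint_positions'],s['clock'],s['force'],s['wrist_torque'],s['gripper_width'])
im=robot.capture('wrist'); cv2.imwrite('pics/w9.png',im[:,:,::-1])
E
```

```text
[0.42016486 0.28880072 0.04231164] [-153.42962604   89.97482629   -8.77395727] [ 3.43462858e+01  2.38860433e+01  1.15175715e+02 -2.62701609e-02
  4.09198698e+01 -1.10289535e+02] 19.975 [ 3.5795869  -2.76366967 -1.06164659] [-0.50449769 -0.67526544 -0.0018005 ] 0.03175437601291018
```

carry_out([
  [[0.3,-0.2,0,0,0,0],[0.3,-0.2,-0.1,0,0,-6],[0.3,-0.2,-0.27,0,0,-16],[0.3,-0.2,-0.43,0,0,-26],[0.3,-0.2,-0.6,0,0,-36],[0.3,-0.2,-0.77,0,0,-46],[0.3,-0.2,-0.93,0,0,-56],[0.3,-0.2,-1,0,0,-60],[0.3,-0.2,-1,0,0,-60]],
])

```text
clock: 21.15
eef_pos: [0.42, 0.2892, 0.0413]
tcp_rot: [20.2, 90.0, 104.9]
force: [0.2, 2.8, -1.5]
gripper_width: 0.0313
```

```bash
cat > st.py <<'E'
from h import *
import sys
np.set_printoptions(precision=4,suppress=True)
s=robot.sense(); M=R.from_euler('xyz',s['tcp_rot'],degrees=True).as_matrix()
print(s['eef_pos'],'yawy %.2f'%np.degrees(np.arctan2(M[1,1],M[0,1])),'q6 %.2f'%s['joint_positions'][5],s['clock'],'F tool',M.T@s['force'],'T',s['wrist_torque'],s['gripper_width'])
if len(sys.argv)>1:
    im=robot.capture('wrist'); cv2.imwrite(f'pics/{sys.argv[1]}.png',im[:,:,::-1])
    cv2.imwrite(f'pics/{sys.argv[1]}z.png',cv2.resize(im[240:390,220:420,::-1],None,fx=4,fy=4,interpolation=cv2.INTER_CUBIC))
E
python3 st.py w10
```

```text
[0.42   0.2892 0.0413] yawy 174.66 q6 -50.36 21.15 F tool [1.4861 0.0941 2.8111] T [ 0.5735  0.0204 -0.0141] 0.031259521019330494
```

View pics/w10z.png

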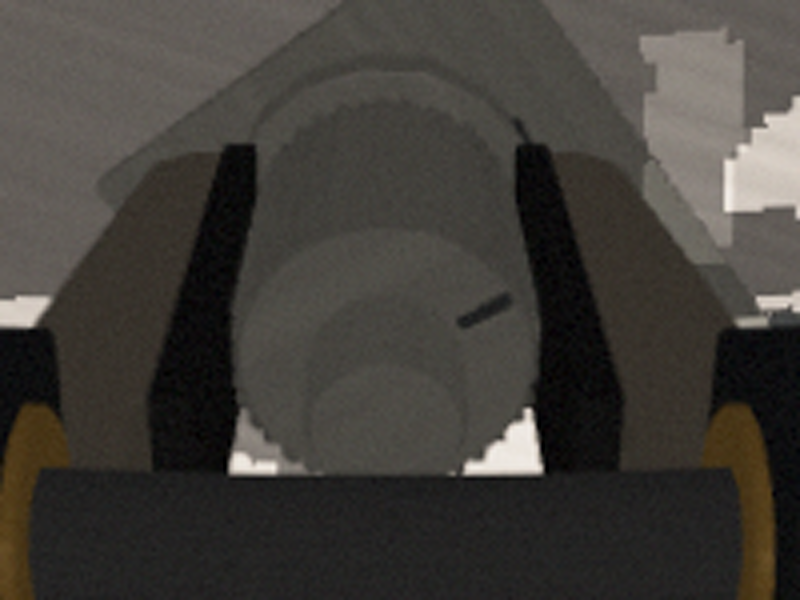

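carry_out([
  [[0,0.2,-0.1,0,0,-6],[0,0.2,-0.27,0,0,-16],[0,0.2,-0.43,0,0,-26],[0,0.2,-0.6,0,0,-36],[0,0.2,-0.77,0,0,-46],[0,0.2,-0.93,0,0,-56],[0,0.2,-1.1,0,0,-66],[0,0.2,-1.17,0,0,-70],[0,0.2,-1.17,0,0,-70]],
])

```text
clock: 22.32
eef_pos: [0.4205, 0.2897, 0.0402]
tcp_rot: [47.2, 89.9, 61.9]
force: [1.3, 5.5, -3.8]
gripper_width: 0.0315
```

```bash
python3 st.py
```

```text
[0.4205 0.2897 0.0402] yawy 104.74 q6 19.58 22.325 F tool [3.8544 4.9672 2.6827] T [ 0.8688 -0.1662 -0.0388] 0.03145023186911338
```

carry_out([
  [[0.2,0.4,-0.07,0,0,-4],[0.2,0.4,-0.13,0,0,-8],[0.2,0.4,-0.17,0,0,-10],[0.2,0.4,-0.17,0,0,-10]],
])

```text
clock: 22.82
eef_pos: [0.4206, 0.2897, 0.04]
tcp_rot: [51.7, 90.0, 56.4]
force: [1.6, 4.8, -2.7]
gripper_width: 0.0319
```

```bash
python3 st.py
```

```text
[0.4206 0.2897 0.04  ] yawy 94.74 q6 29.61 22.825 F tool [2.668  4.6559 1.9591] T [ 0.8371 -0.1554 -0.1174] 0.03191531765455367
```

carry_out([
  [[0,0,-0.07,0,0,-4],[0,0,-0.13,0,0,-8],[0,0,-0.17,0,0,-10],[0,0,-0.17,0,0,-10]],
])

```text
clock: 23.32
eef_pos: [0.4207, 0.2897, 0.0399]
tcp_rot: [54.3, 89.9, 49.1]
force: [1.8, 5.1, -3.4]
gripper_width: 0.0313
```

```bash
python3 st.py
```

```text
[0.4207 0.2897 0.0399] yawy 84.74 q6 39.62 23.325 F tool [3.3943 5.2861 1.3144] T [ 0.7668 -0.2862 -0.0345] 0.03129424677904396
```

carry_out([
  [[0,0,-0.07,0,0,-4],[0,0,-0.13,0,0,-8],[0,0,-0.17,0,0,-10],[0,0,-0.17,0,0,-10]],
])

```text
clock: 23.82
eef_pos: [0.4208, 0.2897, 0.0397]
tcp_rot: [58.0, 89.9, 42.7]
force: [1.7, 4.1, -2.8]
gripper_width: 0.0318
```

```bash
python3 st.py
```

```text
[0.4208 0.2897 0.0397] yawy 74.74 q6 49.62 23.825 F tool [2.7795 4.4227 0.5443] T [ 0.7041 -0.3513 -0.0145] 0.031836822683007956
```

carry_out([
  [[0,0,-0.07,0,0,-4],[0,0,-0.13,0,0,-8],[0,0,-0.17,0,0,-10],[0,0,-0.17,0,0,-10]],
])

```text
clock: 24.32
eef_pos: [0.4209, 0.2897, 0.0395]
tcp_rot: [61.5, 89.9, 36.2]
force: [1.8, 4.5, -3.5]
gripper_width: 0.0317
```

```bash
python3 st.py
```

```text
[0.4209 0.2897 0.0395] yawy 64.74 q6 59.62 24.325 F tool [ 3.4997  4.8369 -0.2738] T [ 0.6344 -0.3797 -0.0351] 0.03168234694729264
```

carry_out([
  [[0,0,-0.07,0,0,-4],[0,0,-0.13,0,0,-8],[0,0,-0.17,0,0,-10],[0,0,-0.17,0,0,-10]],
])

```text
clock: 24.82
eef_pos: [0.421, 0.2896, 0.0394]
tcp_rot: [66.1, 89.9, 30.8]
force: [3.4, 4.1, -3.7]
gripper_width: 0.0314
```

```bash
python3 st.py
```

```text
[0.421  0.2896 0.0394] yawy 54.74 q6 69.62 24.825 F tool [3.6699 5.3527 0.4085] T [ 0.6862 -0.4516 -0.0065] 0.03137199424053914
```

carry_out([
  [[0,0,-0.07,0,0,-4],[0,0,-0.13,0,0,-8],[0,0,-0.17,0,0,-10],[0,0,-0.17,0,0,-10]],
])

```text
clock: 25.32
eef_pos: [0.421, 0.2895, 0.0392]
tcp_rot: [71.0, 89.9, 25.8]
force: [4.5, 3.8, -3.9]
gripper_width: 0.0315
```

```bash
python3 st.py w11
```

```text
[0.421  0.2895 0.0392] yawy 44.74 q6 79.63 25.325 F tool [3.9149 5.8517 0.4444] T [ 0.4827 -0.5489 -0.0551] 0.03148342353061023
```

View pics/w11z.png

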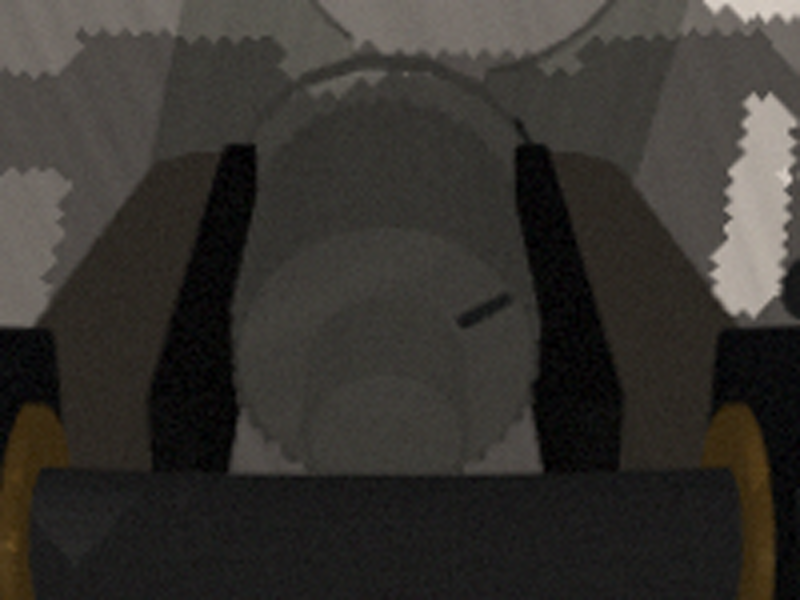

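carry_out([
  [[0,0,-0.03,0,0,-2],[0,0,-0.07,0,0,-4],[0,0,-0.1,0,0,-6],[0,0,-0.1,0,0,-6]],
])

```text
clock: 25.88
eef_pos: [0.4211, 0.2895, 0.0391]
tcp_rot: [73.1, 89.9, 21.8]
force: [4.1, 3.0, -3.8]
gripper_width: 0.0316
```

```bash
python3 st.py
```

```text
[0.4211 0.2895 0.0391] yawy 38.73 q6 85.65 25.875 F tool [3.8405 5.0801 0.2122] T [ 0.4536 -0.5443  0.04  ] 0.03156050870347077
```

carry_out([
  [[0,0,-0.03,0,0,-2],[0,0,-0.07,0,0,-4],[0,0,-0.1,0,0,-6],[0,0,-0.1,0,0,-6]],
])

```text
clock: 26.38
eef_pos: [0.4205, 0.2891, 0.0391]
tcp_rot: [4.5, 90.0, -52.8]
force: [3.0, 0.6, 1.4]
gripper_width: 0.0312
```

```bash
python3 st.py
```

```text
[0.4205 0.2891 0.0391] yawy 32.69 q6 91.69 26.375 F tool [-1.4349  2.8129  1.113 ] T [-0.149  -0.363   0.4921] 0.031174119386824607
```

```bash
python3 st.py w12; python3 - <<'E'
import cv2,numpy as np
a=cv2.imread('pics/w11.png');b=cv2.imread('pics/w12.png')
c=np.hstack([cv2.resize(x[285:345,295:375],None,fx=5,fy=7,interpolation=cv2.INTER_CUBIC) for x in (a,b)])
c=cv2.convertScaleAbs(c,alpha=2); cv2.imwrite('pics/cmp.png',c)
E
```

```text
[0.4205 0.2891 0.0391] yawy 32.69 q6 91.69 26.375 F tool [-1.4349  2.8129  1.113 ] T [-0.149  -0.363   0.4921] 0.031174119386824607
```

View pics/cmp.png

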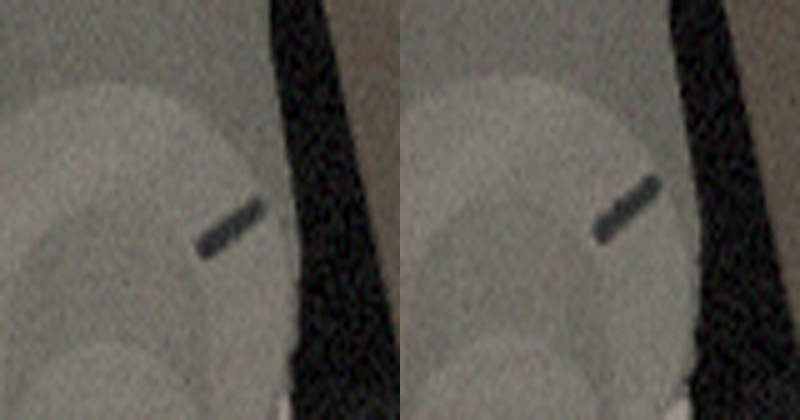

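```bash
cat > line.py <<'E'
from h import *
from scipy import ndimage
def line(fn,pose,ztop,box=(322,300,360,330),center=None):
    g=cv2.cvtColor(cv2.imread(fn),cv2.COLOR_BGR2GRAY).astype(float)
    x0,y0,x1,y1=box; c=g[y0:y1,x0:x1]; c=cv2.GaussianBlur(c,(3,3),0.7)
    bg=cv2.medianBlur(c.astype(np.uint8),21) if False else np.full_like(c,np.median(c))
    m=(c<np.median(c)-14); lab,n=ndimage.label(m)
    best=None
    for i in range(1,n+1):
        yy,xx=np.where(lab==i)
        if xx.min()==0 or yy.min()==0 or xx.max()==c.shape[1]-1 or yy.max()==c.shape[0]-1: continue
        if best is None or len(xx)>len(best[0]): best=(xx+x0,yy+y0)
    xx,yy=best
    M=R.from_euler('xyz',pose[1],degrees=True).as_matrix()
    P=np.array([onz('wrist',(u,v),ztop,pose)[:2] for u,v in zip(xx,yy)])
    w=P.mean(0); U,S,V=np.linalg.svd(P-w); d=V[0]
    if center is not None and d@(w-center)<0: d=-d
    hd=np.degrees(np.arctan2(d[1],d[0])); hr=np.degrees(np.arctan2(*(w-center)[::-1]))
    phi=np.degrees(np.arctan2(M[1,1],M[0,1]))
    return len(xx),w,hd,hr,(hd-phi+180)%360-180,(hr-phi+180)%360-180,np.hypot(*(w-center))
E
python3 - <<'E'
from line import *
def ps(p,phi):
    # tool down, y heading phi
    y=np.array([np.cos(np.radians(phi)),np.sin(np.radians(phi)),0]);x=np.array([0,0,-1.]);M=np.c_[x,y,np.cross(x,y)]
    return (np.array(p),R.from_matrix(M).as_euler('xyz',degrees=True))
C=np.array([.4204,.2892])
for fn,p,phi,zt in [('w10',[.42,.2892,.0413],174.66,.0775),('w11',[.421,.2895,.0392],44.74,.0755),('w12',[.4205,.2891,.0391],32.69,.075)]:
    print(fn,line(f'pics/{fn}.png',ps(p,phi),zt,center=np.array(p[:2])))
E
```

```text
w10 (52, array([0.41663943, 0.29911813]), np.float64(115.76464983883284), np.float64(108.71798315903241), np.float64(-58.89535016116716), np.float64(-65.94201684096758), np.float64(0.010471993413304147))
w11 (47, array([0.43063044, 0.28583888]), np.float64(-14.268180514566454), np.float64(-20.81487722396495), np.float64(-59.00818051456645), np.float64(-65.55487722396494), np.float64(0.010302875196356948))
w12 (49, array([0.43003126, 0.28430194]), np.float64(-21.6942981781131), np.float64(-26.720816827491596), np.float64(-54.3842981781131), np.float64(-59.4108168274916), np.float64(0.010670816419334686))<sys>:0: UserWarning: Gimbal lock detected. Setting third angle to zero since it is not possible to uniquely determine all angles.
```

carry_out([
  [[0,0,0,0,0,-1.5],[0,0,0,0,0,-3],[0,0,0,0,0,-3]],
])

```text
clock: 26.8
eef_pos: [0.4202, 0.2889, 0.0391]
tcp_rot: [-62.1, 90.0, -122.5]
force: [3.0, -1.4, 6.0]
gripper_width: 0.0314
```

```bash
python3 st.py w13; python3 - <<'E'
from line import *
s=robot.sense()
print(line('pics/w13.png',(s['eef_pos'],s['tcp_rot']),.075,center=s['eef_pos'][:2]))
E
```

```text
[0.4202 0.2889 0.0391] yawy 29.61 q6 94.77 26.8 F tool [-6.0493  1.8798  2.6909] T [-0.3511 -0.1483  0.5999] 0.03140894148151929
(51, array([0.42997088, 0.28437083]), np.float64(-21.872751948991766), np.float64(-25.085856319438623), np.float64(-51.49405338673574), np.float64(-54.707157757182586), np.float64(0.010828537978490243))
```

carry_out([
  [[0,0,0.08,0,0,5],[0,0,0.25,0,0,15],[0,0,0.42,0,0,25],[0,0,0.58,0,0,35],[0,0,0.75,0,0,45],[0,0,0.92,0,0,55],[0,0,1.08,0,0,65],[0,0,1.25,0,0,75],[0,0,1.42,0,0,85],[0,0,1.5,0,0,90],[0,0,1.5,0,0,90]],
])

```text
clock: 28.22
eef_pos: [0.4208, 0.2889, 0.0404]
tcp_rot: [-64.9, 90.0, -35.2]
force: [4.3, -3.4, 2.4]
gripper_width: 0.0318
```

```bash
python3 st.py w14; python3 - <<'E'
from line import *
s=robot.sense()
print(line('pics/w14.png',(s['eef_pos'],s['tcp_rot']),.0765,center=s['eef_pos'][:2]))
E
```

```text
[0.4208 0.2889 0.0404] yawy 119.64 q6 4.72 28.225 F tool [-2.4339 -5.1045  2.0712] T [-0.5988 -0.8873  0.0273] 0.03177484514183759
(56, array([0.42430197, 0.29928209]), np.float64(66.27341655867824), np.float64(71.30460874999092), np.float64(-53.3121035952464), np.float64(-48.280911403933715), np.float64(0.010983366178788055))
```

View pics/w14.png

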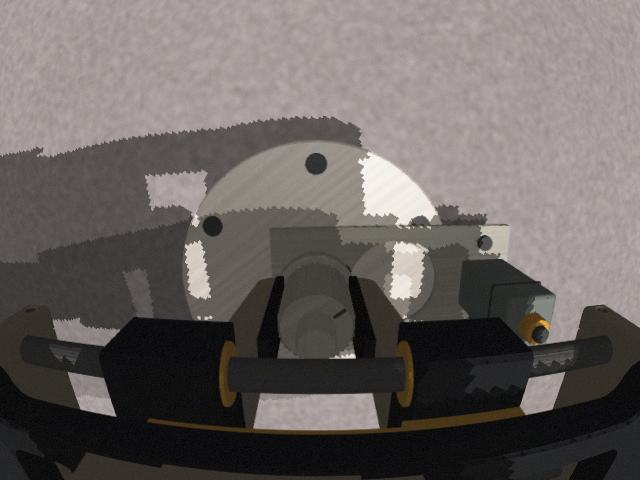

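carry_out([
  [[0,0,0.02,0,0,1.2],[0,0,0.02,0,0,1.2],[0,0,0.02,0,0,1.2]],
])

```text
clock: 28.65
eef_pos: [0.4208, 0.2889, 0.0405]
tcp_rot: [-59.8, 90.0, -29.1]
force: [4.7, -4.0, 2.0]
gripper_width: 0.0314
```

```bash
python3 st.py w15; python3 - <<'E'
from line import *
s=robot.sense()
print(line('pics/w15.png',(s['eef_pos'],s['tcp_rot']),.0765,center=s['eef_pos'][:2]))
im=robot.capture('scene')[:,:,::-1]; cv2.imwrite('pics/s15.png',im)
a=cv2.resize(im[150:300,300:500],None,fx=4,fy=4,interpolation=cv2.INTER_CUBIC); cv2.imwrite('pics/s15z.png',a)
w=cv2.imread('pics/w15.png'); cv2.imwrite('pics/w15b.png',cv2.resize(w[210:330,240:560],None,fx=2.5,fy=4,interpolation=cv2.INTER_CUBIC))
E
```

```text
[0.4208 0.2889 0.0405] yawy 120.76 q6 3.59 28.65 F tool [-2.0234 -5.8422  1.9789] T [-0.5785 -0.8976  0.0211] 0.031393242171586
(57, array([0.42409852, 0.2994305 ]), np.float64(66.68188558949612), np.float64(72.43833323921798), np.float64(-54.080276017016104), np.float64(-48.323828367294254), np.float64(0.011051044998379306))
```

View pics/s15.png

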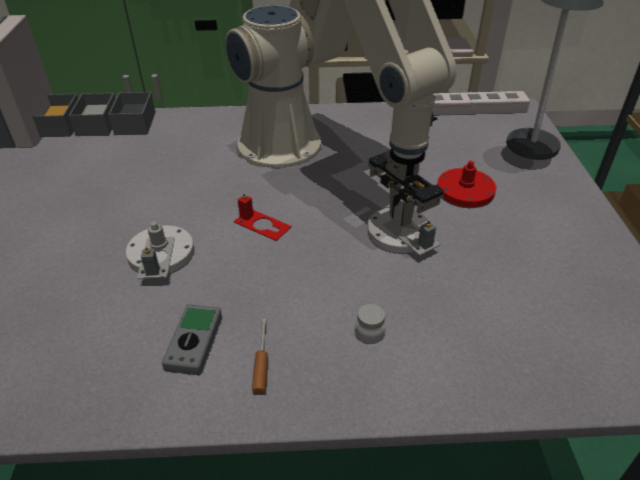

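View pics/w15b.png

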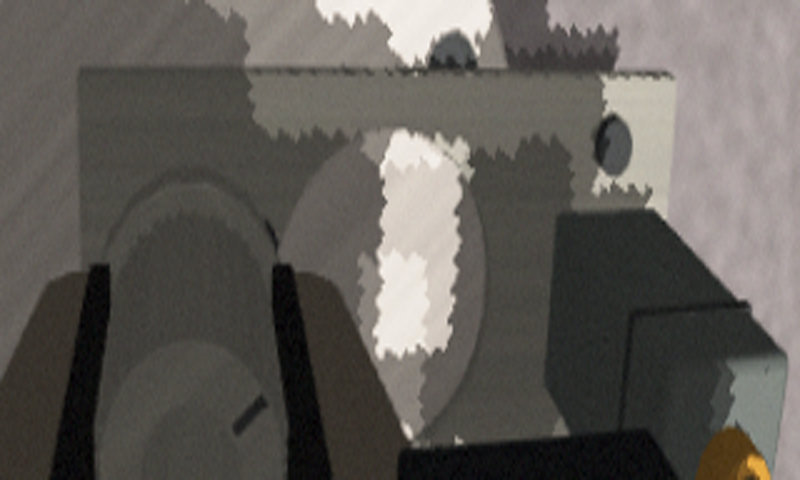

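```bash
python3 - <<'E'
from h import *
np.set_printoptions(precision=4,suppress=True)
s=robot.sense(); pose=(s['eef_pos'],s['tcp_rot']); M=R.from_euler('xyz',pose[1],degrees=True).as_matrix()
f=lambda u,v:onz('wrist',(u,v),.029,pose)
TL,TR,E,H=f(271.2,227.5),f(510,228.2),f(271.4,262),f(434,277)
d=TR-TL; u=d/np.linalg.norm(d); print(np.linalg.norm(d),np.degrees(np.arctan2(d[1],d[0])))
C=np.array([.4204,.2892,.029])
for n,p in (('TL',TL),('TR',TR),('end',E),('hole far',H)): q=p-C; print(n,p,'along',q@u,'lat',u[0]*q[1]-u[1]*q[0])
print('F',s['force'],s['clock'])
E
```

```text
0.1292672221312443 30.933557862392032
TL [0.3842 0.3045 0.029 ] along -0.0232009712844011 lat 0.0317055005344152
TR [0.4951 0.3709 0.029 ] along 0.10606625084684321 lat 0.03170550053441519
end [0.3931 0.2887 0.029 ] along -0.023705976773512376 lat 0.013592162045113576
hole far [0.4717 0.3253 0.029 ] along 0.06257002206906156 lat 0.004567905567256059
F [ 5.2163 -3.1908  0.0219] 28.75
```

```bash
python3 - <<'E'
from station import robot
print(robot.close_job()); s=robot.sense(); print(s['clock'],s['eef_pos'],s['force'],s['gripper_width'])
E
```

```text
the job is handed in; nothing more can be done
None
the job is handed in; nothing more can be done
```

The bracket is hung, the nut has been bottomed and backed off about a quarter turn, and the gripper is still holding the nut. I handed the job in at about 28.8 s of the 64 s allowed.

**What I did**
- **Hanging the bracket:** I lowered the big hole over the nut and drew the bracket along until the slot end met the stud, where the resistance rose to about 5 N. I then pressed it lightly flat on the face plate and let go.
- **Bottoming the nut:** I screwed the nut down about 197°. At the stop the torque jumped from about 0 to 0.5–0.6 N m. A further 3° of gripper turn left the scribed line where it was, within 0.2°.
- **Backing off:** I turned the gripper back 91° and kept hold of the nut at 30 N.

**Last checks**
- **Back-off angle:** The scribed line's direction gives a back-off of 88.5°, against 91.2° of gripper turn. Measuring from the line's position about the gripper centre gave a larger figure, about 97°. I trusted it less because the nut had shifted slightly in the jaws.
- **Bracket position:** The slot end lies about 0.3–0.8 mm from the stud axis, and its direction is within about 0.3° of where I set it down.
- **Forces and surroundings:** A sideways force of about 6 N remains on the held nut. In the last scene picture the mounted station, the red look-alikes and the other bench items looked undisturbed.

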